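# Draw out the analyser's leak tray with a pull hook

### The job

Draw the leak tray under the white analyser all the way out to its stop for inspection. Its pull eye is out of sight under the ledge, clamped somewhere along the tray's front, so take the orange-handled pull hook from the blue mat, feel for the eye with a light touch, catch it from below and pull by the hook alone, never forcing the eye, tray or analyser (keep every push and pull on them gentle, below about 20 N, also at the stop) and not touching them with the gripper. Then unhook and lay the hook flat back on the mat, leaving everything else undisturbed.

Things in the scene. Friction and masses are not known exactly. Their poses are not given: they have to be found in the camera images.
- analyser: White bench analyser on a steel base frame, fixed; 420 deep, 340 wide, 222 high. Origin: on the bench, straight below the middle of the ledge's front edge. +x points into the instrument, under the ledge; +y along the front edge; z up. Corner posts 26 square stand under the ledge at y = -155 and +155; between them the front is open.
- ledge_edge (a point): Middle of the lower front edge of the ledge (analyser frame's axes). The ledge is the frame's flat deck, 12 thick, its underside 78 mm above the bench, 340 wide, running back from here over the tray; the housing on it is set back 12 mm.
- leak_tray (a joint): Slide of the steel leak tray under the analyser, in m: 0 fully in, 0.14 out at its firm stop; grows as the tray moves out along the analyser's -x. Stiff, about 6 N of dry friction; stays where left. Starts 0 to 12 mm out.
- tray_slot (a point): Middle of the slot in the tray's upright grey front panel (panel 236 wide, 14 to 72 mm above the bench), on its front face, 52 mm above the bench, 75 mm behind the ledge edge when the tray is in; analyser's axes; moves with the tray. The brass pull eye is clamped rigidly in this slot, centre up to 45 mm to either side along y: unmeasured, unseen from above; feel for it sideways.
- eye_plane (a point): Point 40 mm straight in front of tray_slot, at the same height, moving with the tray: the eye's centre lies somewhere along y through this point, up to 45 mm off. The eye is a flat-lying ring of 7 mm round bar, hole vertical and 16 wide, outside 30, spanning 48.5 to 55.5 mm above the bench; a 7 mm straight neck with a 16 mm nut joins it to the panel.
- mat: Blue tool mat fixed flat on the bench, 200 (x) by 360 (y) by 3 mm thick. Origin: centre of its underside.
- hook: Pull hook, about 130 g, lying on the mat, tip turned up. Origin: centre of the handle's underside; +x along the shank to the tip, z up. Orange flat-sided handle 100 long (x -50 to 50), 24 wide, 28 high. Straight steel shank, 6 diameter, at z = 14, out to x = 180, where it bends straight up into a 6 mm round-ended tip, top at z = 34. Mass centre about x = 25.
- hook_tip (a point): Top of the hook's upturned tip, 180 mm ahead of the hook's origin and 34 above it (20 above the shank's axis). Hook's axes.
- reagent: Amber reagent bottle, 72 diameter, 150 high; a bystander, leave it alone. Origin: underside or foot, about its middle.
- pliers: Red-handled pliers, 170 long; a bystander, leave it alone. Origin: underside or foot, about its middle.
- screwdriver: Yellow-handled screwdriver; a bystander, leave it alone. Origin: underside or foot, about its middle.
- wrench: Small steel wrench, 150 long; a bystander, leave it alone. Origin: underside or foot, about its middle.
- column: Steel chromatography column lying down, 200 long, 17 thick; a bystander, leave it alone. Origin: underside or foot, about its middle.
- jar: Clear jar with white cap, 60 diameter, 70 high; a bystander, leave it alone. Origin: underside or foot, about its middle.

How it is judged:
On the way, in this order (a step that is already met when the one before it is completed fails the run):
1. The hook has caught the eye and is drawing the tray out (more than 50 mm out, under the pull of the hook) (value of joint leak_tray above 0.05 m and contact force between hook and leak_tray above 0.5 N), for 0.1 s.
2. The tray is out at its stop (within 10 mm) (value of joint leak_tray above 0.13 m), for 0.2 s.
At the end, for the whole second after the job is handed in: The tray is out to within 10 mm of its stop and at rest; the hook lies released and at rest on the mat, its handle's centre at least 15 mm inside the mat's edges and not propped up, clear of the tray and eye (value of joint leak_tray above 0.13 m and velocity of joint leak_tray below 0.01 m/s and x of hook in the frame of mat between -0.085 and 0.085 m and y of hook in the frame of mat between -0.165 and 0.165 m and height (world z) of hook below 0.025 m and contact force between hook and mat above 0.3 N and linear speed of hook below 0.02 m/s and contact force between hook and leak_tray below 0.1 N); the robot touches nothing.
It fails at once if The hook loads the eye, the tray or the analyser with more than 22 N (contact force between hook and analyser above 22 N).
It fails at once if The gripper or arm touches the tray or its eye (more than 0.5 N) (contact force between any of the fingers, the arm and leak_tray above 0.5 N).
It fails at once if The gripper or arm bumps the analyser (more than 2 N) (contact force between any of the fingers, the arm and analyser above 2 N).
It fails at once if A bystander is moved by more than 15 mm (distance of any of reagent, pliers, screwdriver, wrench, column, jar from where it was at the start of the episode above 0.015 m).
It also fails if it takes over 64 s, if anything falls off the work surface, if the arm or the gripper's body presses on something with over 40 N, if the wrist force passes 120 N, or if a joint passes its speed limit or range.

### The arm

A 6-joint arm with a two-finger parallel gripper is mounted at the origin on the work surface. World frame = base frame: x ahead of the robot, y to its left, z up, the work surface at z = 0. Lengths are in m, angles in rad, forces in N, time in s.
With the tool pointing down it reaches from about 0.35 to 0.875 m from the base axis. Payload 4.2 kg.
Tool frame: the origin (TCP) lies between the finger pads; the fingertips stand 25 mm ahead of it and the grasp point (between the pads) lies 6 mm ahead of it; z points along the fingers, y is the line along which they close (so a half turn about z gives the same grasp; the last joint's range is limited). The gripper opens to 87 mm and grips with 3 to 60 N. Pads are 19 mm wide; open, the fingers measure 117 mm over their backs; the gripper's body (75 mm by 190 mm) begins 51 mm behind the grasp point.
Start: joints at [1.422, 0.385, 0.008, 0, -1.194, -0.259], TCP at [0.248, 0.574, 0.248] pointing down, gripper open.
Joint ranges: [-3.14, 3.14], [-1.21, 2.06], [-1.07, 1.41], [-3.16, 2.05], [-2.99, -0.16], [-3.1, 3.1]. Speed limits (rad/s): [2.79, 2.79, 3.14, 3.14, 3.14, 3.14].

### API

Orientations are given as [roll, pitch, yaw] about the fixed x, y, z axes, in that order (R = Rz(yaw) Ry(pitch) Rx(roll)).
In Python, from cell import status, viewer, job_done gives the robot as it stands. The module is installed in compiled form; this text tells all that it offers.
- The arm moves only by the tool play_rows, never from a script. Its argument "rows" is a list of rows, each an object with "turn": the turn, a rotation vector about the tool's x, y, z in rad, a list of three; "translation": the shift along the tool's x, y, z in mm, a list of three; "jaw": the finger opening in mm, from 0 to 87. A call has 1 to 10 rows; each row shifts and turns the commanded pose from where the row before left it, along the tool's axes as they then stand; what a row does not reach is not made up. A row lasts 1/10 s, in which the tool goes at most 50 mm and 8.59 degrees, less where a joint would pass 70% of its speed; a pose out of reach is approached as far as the arm can. A call with a gripper value outside its range is refused whole. The fingers move at their own pace and stop on an object; "squeeze" is the grip in N (left out, the last holds). Time passes only in rows, so rows that do not move let the fingers close. It gives the time, the measured TCP pose, the force, the opening and the grip force at its end, in the units of the state.
- status.sense(): the state, without advancing time (a new reading comes with each control period).
- viewer.read_camera(name): name is "scene" or "top"; returns (picture, depth): 480x640x3 uint8, red, green, blue; 480x640 float32, m along the optical axis (not along the pixel's ray), 0 where there is no reading.
- viewer.camera_model(name): a dict with "fovy" (degrees; the focal length in pixels is half the picture's height over the tangent of half this angle, whatever the lens; pixels are square), "cx", "cy" (the principal point, pixels), "rvec" (rotation vector, rad) and "tvec" (3), from world to camera coordinates, as OpenCV has them. Camera axes: x right, y down, z forward; pixel columns grow to the right and rows downward; lengths in m; the calibration is good to about 2 mm. A picture is of the moment at which its call begins. camera_model takes no time and is no camera call.
- job_done(): hands the job in; it is judged then, once.
The state is a dict: "time_s": time; "joints": joint angles; "qd": joint speeds; "joint_efforts": joint torques, N m; "ee_pos": TCP position; "eef_rot": TCP orientation; "ft_force": force on the tool from outside, world axes, zero at the start; "wrist_torque": the same for the moment, N m; "finger_gap": finger opening in m; "grip_force": force on a finger pad.
Only numpy, scipy, OpenCV 4.12 (cv2) and the standard library are available. Lean on these libraries where they do the work, as an engineer would, in place of code of your own. Each camera call takes 0.05 s, during which the arm holds its last target. There are 200 camera calls.

## Working session

There is one attempt and no reset: what is moved stays moved. The work goes in short steps, Python scripts to look and compute and a tool call to move; the robot and the scene stay as the last step left them, time stands still between calls to the robot, and variables do not carry over. Pictures are saved under pics/ and viewed, at most 10 in all, crops included, and the job is handed in when it is done.

Besides the shell and the picture viewer there is one more tool, called after "Emit:" in YAML: its name, and indented under it one key for each argument. play_rows: Moves the arm, as the interface text tells. Its arguments: {"type":"object","properties":{"rows":{"type":"array"},"squeeze":{"type":"number"}},"required":["rows"]}

```bash
ls; mkdir -p pics; python3 - <<'E'
from cell import status, viewer
import cv2, numpy as np
print(status.sense())
for n in("scene","top"):
    p,d=viewer.read_camera(n); cv2.imwrite(f"pics/{n}0.png",p[:,:,::-1]); np.save(f"pics/{n}0.npy",d); np.save(f"pics/{n}0rgb.npy",p)
    print(n,viewer.camera_model(n))
E
```

```text
pics
{'time_s': 0.0, 'joints': array([ 1.42157752e+00,  3.85581380e-01,  6.59982803e-03, -4.90797626e-04,
       -1.19402213e+00, -2.58618141e-01]), 'qd': array([-2.58527882e-05,  3.92607920e-04,  2.28935505e-04, -7.88196200e-04,
       -5.78304727e-04,  1.83626384e-04]), 'joint_efforts': array([ 8.84330238e-04, -3.90667105e+01,  1.87406141e+01,  4.21973661e+00,
        1.10336868e-02, -1.85947338e-04]), 'ee_pos': array([0.24764327, 0.57323126, 0.24643562]), 'eef_rot': array([ 3.13934205e+00, -1.23722637e-04, -4.08017886e-01]), 'ft_force': array([-0.83225248,  0.05026911, -0.14967808]), 'wrist_torque': array([ 0.00468742,  0.01665554, -0.01973483]), 'grip_force': 0.0, 'finger_gap': 0.08718945107185404}
scene {'fovy': 42.471137545161426, 'cx': 315.67912410386333, 'cy': 242.2063301401187, 'rvec': array([ 0.64822429,  2.59112263, -1.21469229]), 'tvec': array([ 0.41193913, -0.21728254,  1.66445158])}
top {'fovy': 54.116219233536675, 'cx': 322.5053635547574, 'cy': 242.08115908421772, 'rvec': array([ 2.15858874, -2.22137751,  0.09172436]), 'tvec': array([0.18235937, 0.54658712, 1.09203813])}
```

View pics/scene0.png

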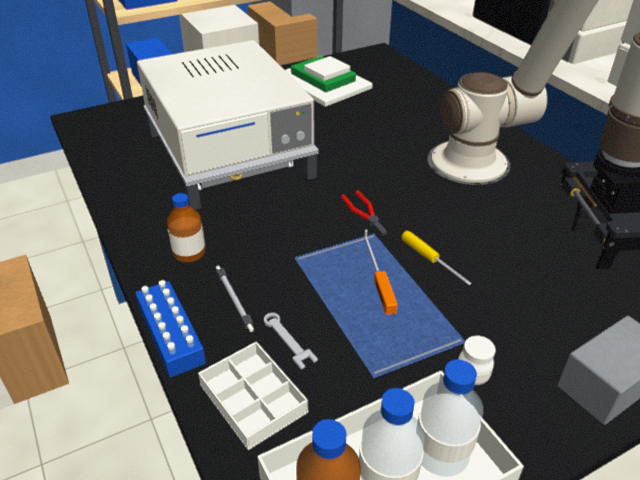

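View pics/top0.png

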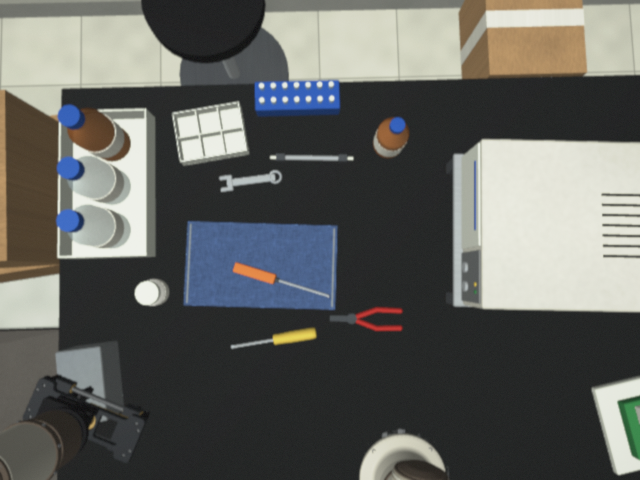

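The scene view shows the analyser at upper left, the orange hook on the mat at (385,290) and a small brass speck under the ledge near (236,177). The top view shows the ledge front edge at column ~455, rows 153–305, and the hook from handle (255,272) to tip (328,296).

```bash
cat > h.py <<'E'
import numpy as np, cv2
from cell import status, viewer
def cam(n):
    m=viewer.camera_model(n); f=240/np.tan(np.radians(m["fovy"]/2))
    K=np.array([[f,0,m["cx"]],[0,f,m["cy"]],[0,0,1]]); return K,cv2.Rodrigues(m["rvec"])[0],m["tvec"]
def ray(n,uv,z):
    K,R,t=cam(n); uv=np.atleast_2d(uv).astype(float); c=-R.T@t
    d=(R.T@np.linalg.inv(K)@np.c_[uv,np.ones(len(uv))].T).T
    return c+d*((z-c[2])/d[:,2])[:,None]
def proj(n,P):
    K,R,t=cam(n); return cv2.projectPoints(np.atleast_2d(P).astype(float),cv2.Rodrigues(R)[0],t,K,None)[0][:,0]
def cloud(n,d):
    K,R,t=cam(n); v,u=np.mgrid[:480,:640]; p=np.stack([(u-K[0,2])*d/K[0,0],(v-K[1,2])*d/K[1,1],d],-1); return (p-t)@R
E
python3 - <<'E'
from h import *
for n in("top","scene"):
    rgb=np.load(f"pics/{n}0rgb.npy"); d=np.load(f"pics/{n}0.npy"); hsv=cv2.cvtColor(rgb,cv2.COLOR_RGB2HSV); P=cloud(n,d)
    print(n,"cam at",-cam(n)[1].T@cam(n)[2])
    # mat
    m=cv2.inRange(hsv,(100,80,60),(125,255,255)); m[:200]=0
    c=max(cv2.findContours(m,0,2)[0],key=cv2.contourArea); r=cv2.boxPoints(cv2.minAreaRect(cv2.convexHull(c)))
    q=ray(n,c[:,0],0.003)[:,:2].astype(np.float32); (ctr,sz,a)=cv2.minAreaRect(q); print("mat",ctr,sz,a)
    # handle top face z=.031
    m=cv2.inRange(hsv,(5,170,130),(14,255,255)); m[:225]=0;m[:,:150]=0;m[330:]=0
    c=max(cv2.findContours(m,0,2)[0],key=cv2.contourArea); 
    pts=P[m>0]; ok=np.abs(pts[:,2]-.031)<.004; t=pts[ok]; print("handle z",np.percentile(pts[:,2],[5,50,95]),ok.sum())
    q=t[:,:2].astype(np.float32); print("handle",cv2.minAreaRect(q),q.mean(0))
    q=ray(n,c[:,0],0.031)[:,:2].astype(np.float32); print("handle ray",cv2.minAreaRect(q))
    # ledge: top at z=.09
    L=(np.abs(P[...,2]-.090)<.005); k,lab,st,ce=cv2.connectedComponentsWithStats(L.astype(np.uint8))
    for i in np.argsort(-st[1:,4])[:3]+1: print("ledge",st[i],cv2.minAreaRect(P[lab==i][:,:2].astype(np.float32)))
print("tip", ray("top",[328,296],.035),ray("scene",[367,233],.035), "brass",ray("scene",[236,177],.052))
rgb=np.load("pics/scene0rgb.npy"); cv2.imwrite("pics/crop.png",cv2.resize(rgb[130:220,140:330,::-1],None,fx=4,fy=4,interpolation=2))
E
```

```text
top cam at [0.47171931 0.1806183  1.12668435]
mat (0.5028907656669617, 0.31572407484054565) (0.3634718656539917, 0.20520000159740448) 86.64537048339844
handle z [0.02827555 0.03141995 0.03482229] 298
handle ((0.4841841459274292, 0.3273276686668396), (0.09515617787837982, 0.017873628064990044), 71.41486358642578) [0.48408172 0.32702535]
handle ray ((0.4841405153274536, 0.32726699113845825), (0.09496021270751953, 0.01785215549170971), 71.29319763183594)
ledge [  55  346   52   54 1726] ((0.27276843786239624, 0.6990100741386414), (0.11414044350385666, 0.10140617191791534), 5.580455780029297)
ledge [ 453  154   17  153 1259] ((0.5665813088417053, -0.1349063515663147), (0.034682437777519226, 0.33999037742614746), 89.49864196777344)
ledge [ 90 163  28  38 112] ((0.6878318190574646, 0.641656756401062), (0.03726329654455185, 0.08928948640823364), 64.79508972167969)
scene cam at [1.03250521 1.05670678 0.89699966]
mat (0.5026201009750366, 0.31688839197158813) (0.3650921583175659, 0.20360654592514038) 86.64237213134766
handle z [0.01370895 0.08136071 0.10011115] 82
handle ((0.4854433238506317, 0.33167192339897156), (0.10014007240533829, 0.023454556241631508), 71.32312774658203) [0.48769462 0.3273735 ]
handle ray ((0.7841467261314392, -0.037423551082611084), (0.039487600326538086, 0.0661221370100975), 61.94928741455078)
ledge [ 570  316   70   79 3307] ((0.25295042991638184, 0.7002632021903992), (0.16288511455059052, 0.10094457864761353), 5.781693935394287)
ledge [ 144  105  174   80 1279] ((0.5605267286300659, -0.3312658667564392), (0.43045109510421753, 0.3396148085594177), 87.27383422851562)
ledge [359 448  62  32 276] ((0.7210688591003418, 0.6895128488540649), (0.038060568273067474, 0.08984113484621048), 45.31612014770508)
tip [[0.42519496 0.15775712 0.035     ]] [[0.42776558 0.16846585 0.035     ]] brass [[ 0.6077035  -0.15108501  0.052     ]]
```

View pics/crop.png

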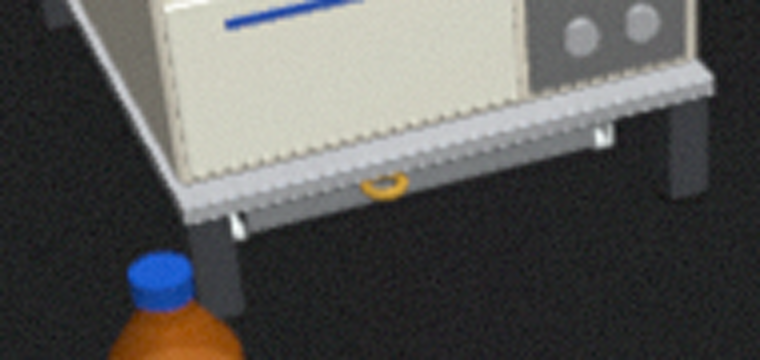

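The crop shows the ring's front half peeking out below the ledge at crop (386,187), i.e. full pixel (236.5,177), left of the panel's centre. I'll measure it along with the frame and the bottle, and check the sideways position by touch later.

```bash
python3 - <<'E'
from h import *
A={}
for n in("top","scene"):
    rgb=np.load(f"pics/{n}0rgb.npy"); d=np.load(f"pics/{n}0.npy"); hsv=cv2.cvtColor(rgb,cv2.COLOR_RGB2HSV); P=cloud(n,d)
    L=(np.abs(P[...,2]-.090)<.006)
    if n=="top":
        L[:,:440]=0;L[:,475:]=0; rows=range(158,302); px=[(np.where(L[r])[0][0]-.5,r) for r in rows]
    else:
        L[:100]=0;L[200:]=0; L[:,:150]=0;L[:,320:]=0; px=[(c,np.where(L[:,c])[0][-1]+.5) for c in range(192,312)]
    q=ray(n,px,.090)[:,:2].astype(np.float32); vx,vy,x0,y0=cv2.fitLine(q,cv2.DIST_HUBER,0,.01,.01).ravel()
    s=np.sign(vx); t=(q-[x0,y0])@[vx*s,vy*s]; print(n,"edge dir",vx*s,vy*s,"ends",np.array([x0,y0])+t.min()*np.array([vx,vy])*s,np.array([x0,y0])+t.max()*np.array([vx,vy])*s)
    # full ledge extent in x
    m=cv2.inRange(P[...,2],.084,.096)&cv2.inRange(P[...,1],-.2,-.1); xs=P[m>0][:,0]; print("ledge x",np.percentile(xs,[0.5,99.5]))
    # reagent
    b=(P[...,2]>.02)&(P[...,2]<.17)&(P[...,0]>.6)&(P[...,0]<.85)&(P[...,1]>-.1)&(P[...,1]<.25)
    q=P[b]; print("bottle z max",q[:,2].max(),"x",np.percentile(q[:,0],[1,99]),"y",np.percentile(q[:,1],[1,99]))
rgb=np.load("pics/scene0rgb.npy"); hsv=cv2.cvtColor(rgb,cv2.COLOR_RGB2HSV)
m=cv2.inRange(hsv,(12,110,80),(32,255,255)); m[:165]=0;m[190:]=0;m[:,:215]=0;m[:,260:]=0
ys,xs=np.where(m); print(list(zip(xs,ys)))
w=ray("scene",np.c_[xs,ys],.052); print(np.round(w[:,:2],4).tolist())
d=np.load("pics/scene0.npy"); P=cloud("scene",d); print(np.round(P[ys,xs],3).tolist())
t=P[(np.abs(P[...,1]+.2)<.06)&(np.abs(P[...,0]-.56)<.11)&(np.abs(P[...,2]-.03)<.015)]; print("panel y",np.percentile(t[:,1],[5,50,95]) if len(t) else 0,len(t))
E
```

```text
top edge dir 0.9986989 -0.050995097 ends [ 0.40851012 -0.11591721] [ 0.72757316 -0.13220905]
ledge x [0.39708777 0.73448853]
bottle z max 0.1556512676458634 x [0.751098   0.81546559] y [-0.02888893  0.10691861]
scene edge dir 0.99888563 -0.047196966 ends [ 0.4254089  -0.10709692] [ 0.72656506 -0.12132643]
ledge x [-0.64830444  0.73795506]
bottle z max 0.15332847673600997 x [0.75781809 0.82570646] y [-0.00530335  0.04302875]
[(np.int64(239), np.int64(173)), (np.int64(240), np.int64(173)), (np.int64(237), np.int64(174)), (np.int64(238), np.int64(174)), (np.int64(239), np.int64(174)), (np.int64(240), np.int64(174)), (np.int64(241), np.int64(174)), (np.int64(231), np.int64(175)), (np.int64(232), np.int64(175)), (np.int64(239), np.int64(175)), (np.int64(240), np.int64(175)), (np.int64(241), np.int64(175)), (np.int64(230), np.int64(176)), (np.int64(231), np.int64(176)), (np.int64(232), np.int64(176)), (np.int64(238), np.int64(176)), (np.int64(239), np.int64(176)), (np.int64(240), np.int64(176)), (np.int64(241), np.int64(176)), (np.int64(231), np.int64(177)), (np.int64(232), np.int64(177)),
[... 2179 characters left out ...]
.054], [0.618, -0.151, 0.055], [0.617, -0.147, 0.057], [0.613, -0.15, 0.054], [0.594, -0.197, 0.021], [0.609, -0.148, 0.054], [0.606, -0.147, 0.054], [0.607, -0.14, 0.058], [0.602, -0.144, 0.054], [0.599, -0.146, 0.052], [0.598, -0.143, 0.053], [0.623, -0.146, 0.057], [0.619, -0.149, 0.054], [0.616, -0.149, 0.053], [0.616, -0.144, 0.056], [0.614, -0.14, 0.058], [0.611, -0.144, 0.054], [0.609, -0.142, 0.055], [0.608, -0.138, 0.057], [0.603, -0.143, 0.053], [0.602, -0.14, 0.053], [0.619, -0.142, 0.055], [0.617, -0.142, 0.055], [0.614, -0.141, 0.054], [0.612, -0.139, 0.055], [0.609, -0.141, 0.053], [0.606, -0.142, 0.051], [0.579, -0.211, 0.001]]
panel y [-0.19952902 -0.19265291 -0.18565061] 384
```

Emit:
play_rows:
  rows:
    - {"turn":[0,0,0.1488],"translation":[0,0,0],"jaw":60}
    - {"turn":[0,0,0.1488],"translation":[0,0,0],"jaw":60}
    - {"turn":[0,0,0.1488],"translation":[0,0,0],"jaw":60}
    - {"turn":[0,0,0.1488],"translation":[0,0,0],"jaw":60}
    - {"turn":[0,0,0.1488],"translation":[0,0,0],"jaw":60}
    - {"turn":[0,0,0.1488],"translation":[0,0,0],"jaw":60}
    - {"turn":[0,0,0.1488],"translation":[0,0,0],"jaw":60}
    - {"turn":[0,0,0.1488],"translation":[0,0,0],"jaw":60}
    - {"turn":[0,0,0.1488],"translation":[0,0,0],"jaw":60}
    - {"turn":[0,0,0.1488],"translation":[0,0,0],"jaw":60}
  squeeze: 30

```text
time_s: 1.1
ee_pos: [0.2477, 0.5734, 0.2469]
eef_rot: [3.142, -0.001, -1.902]
ft_force: [-0.4, -0.4, -0.5]
finger_gap: 0.0601
grip_force: 0.0
```

```bash
cat >> h.py <<'E'
def to(target,yaw=None):
    "shift in tool axes (mm) to a world TCP target, turn about tool z"
    from scipy.spatial.transform import Rotation as Ro
    s=status.sense(); R=Ro.from_euler('xyz',s["eef_rot"]); p=np.array(s["ee_pos"])
    print("t",round(s["time_s"],2),"pos",p.round(4),"rpy",np.degrees(s["eef_rot"]).round(2),"F",np.round(s["ft_force"],2),"gap",round(s["finger_gap"],4),"grip",round(s["grip_force"],1))
    print("shift mm",(R.inv().apply(np.array(target)-p)*1000).round(1), "turn z" ,None if yaw is None else round(-(np.radians(yaw)-s["eef_rot"][2]),4))
E
python3 - <<'E'
from h import *
to([.478,.309,.031],-108.65)
# torus silhouette at the guessed eye centre
C=np.array([.607,-.154,.052]); a,b=np.meshgrid(np.linspace(0,6.28,90),np.linspace(0,6.28,30)); r=11.5+3.5*np.cos(b)
T=C+np.stack([r*np.cos(a),r*np.sin(a),3.5*np.sin(b)],-1).reshape(-1,3)/1000
q=proj("scene",T); print("guess spans",q.min(0),q.max(0)," seen cols 229.8..241.5(edge -0.5 conv), bottom 179.4")
E
```

```text
t 1.1 pos [0.2477 0.5734 0.2469] rpy [ 1.8000e+02 -8.0000e-02 -1.0898e+02] F [-0.42 -0.36 -0.55] gap 0.0601 grip 0.0
shift mm [ 174.8 -303.8  216.1] turn z -0.0058
guess spans [229.66383539 172.32048695] [241.95002441 180.40055065]  seen cols 229.8..241.5(edge -0.5 conv), bottom 179.4
```

Emit:
play_rows:
  rows:
    - {"turn":[0,0,-0.0058],"translation":[17.5,-30.4,12],"jaw":60}
    - {"turn":[0,0,0],"translation":[17.5,-30.4,12],"jaw":60}
    - {"turn":[0,0,0],"translation":[17.5,-30.4,12],"jaw":60}
    - {"turn":[0,0,0],"translation":[17.5,-30.4,12],"jaw":60}
    - {"turn":[0,0,0],"translation":[17.5,-30.4,12],"jaw":60}
    - {"turn":[0,0,0],"translation":[17.5,-30.4,12],"jaw":60}
    - {"turn":[0,0,0],"translation":[17.5,-30.4,12],"jaw":60}
    - {"turn":[0,0,0],"translation":[17.5,-30.4,12],"jaw":60}
    - {"turn":[0,0,0],"translation":[17.5,-30.4,12],"jaw":60}
    - {"turn":[0,0,0],"translation":[17.5,-30.4,12],"jaw":60}

```text
time_s: 2.1
ee_pos: [0.482, 0.3107, 0.1268]
eef_rot: [3.141, -0.001, -1.89]
ft_force: [1.0, 0.1, 0.7]
finger_gap: 0.0599
grip_force: 0.0
```

```bash
python3 -c "
from h import *
to([.478,.309,.031],-108.65)"
```

```text
t 2.1 pos [0.482  0.3107 0.1268] rpy [ 1.7998e+02 -4.0000e-02 -1.0828e+02] F [0.99 0.12 0.74] gap 0.0599 grip 0.0
shift mm [ 2.8  3.2 95.8] turn z 0.0064
```

Emit:
play_rows:
  rows:
    - {"turn":[0,0,0],"translation":[0,0,20],"jaw":60}
    - {"turn":[0,0,0],"translation":[0,0,20],"jaw":60}
    - {"turn":[0,0,0],"translation":[0,0,15],"jaw":60}
    - {"turn":[0,0,0],"translation":[0,0,0],"jaw":60}
    - {"turn":[0,0,0],"translation":[0,0,0],"jaw":60}

```text
time_s: 2.6
ee_pos: [0.4815, 0.312, 0.0725]
eef_rot: [3.142, -0.001, -1.89]
ft_force: [0.6, 0.4, 0.8]
finger_gap: 0.0601
grip_force: 0.0
```

```bash
python3 -c "
from h import *
to([.478,.309,.031],-108.65)"
```

```text
t 2.6 pos [0.4815 0.312  0.0725] rpy [ 1.8000e+02 -4.0000e-02 -1.0827e+02] F [0.61 0.37 0.84] gap 0.0601 grip 0.0
shift mm [ 3.9  2.3 41.5] turn z 0.0066
```

Emit:
play_rows:
  rows:
    - {"turn":[0,0,0.0066],"translation":[4,2.3,14],"jaw":60}
    - {"turn":[0,0,0],"translation":[0,0,14],"jaw":60}
    - {"turn":[0,0,0],"translation":[0,0,13],"jaw":60}
    - {"turn":[0,0,0],"translation":[0,0,0],"jaw":22}
    - {"turn":[0,0,0],"translation":[0,0,0],"jaw":22}
    - {"turn":[0,0,0],"translation":[0,0,0],"jaw":20}
    - {"turn":[0,0,0],"translation":[0,0,0],"jaw":15}
    - {"turn":[0,0,0],"translation":[0,0,0],"jaw":15}
    - {"turn":[0,0,0],"translation":[0,0,0],"jaw":15}
    - {"turn":[0,0,0],"translation":[0,0,0],"jaw":15}
  squeeze: 40

```text
time_s: 3.6
ee_pos: [0.478, 0.3091, 0.032]
eef_rot: [-3.141, 0.0, -1.896]
ft_force: [-1.4, -0.5, 2.6]
finger_gap: 0.0235
grip_force: 40.0
```

```bash
python3 -c "
from h import *
to([.478,.309,.031],-108.65)"
```

```text
t 3.6 pos [0.478  0.3091 0.032 ] rpy [-1.7999e+02  3.0000e-02 -1.0866e+02] F [-1.44 -0.52  2.63] gap 0.0235 grip 40.0
shift mm [ 0.1 -0.   1. ] turn z -0.0002
```

Emit:
play_rows:
  rows:
    - {"turn":[0,0,0],"translation":[0,0,-15],"jaw":15}
    - {"turn":[0,0,0],"translation":[0,0,-25],"jaw":15}
    - {"turn":[0,0,-0.0922],"translation":[0,0,-30],"jaw":15}
    - {"turn":[0,0,-0.0922],"translation":[0,0,0],"jaw":15}
    - {"turn":[0,0,-0.0922],"translation":[0,0,0],"jaw":15}
    - {"turn":[0,0,0],"translation":[0,0,0],"jaw":15}
    - {"turn":[0,0,0],"translation":[0,0,0],"jaw":15}

```text
time_s: 4.3
ee_pos: [0.4777, 0.3087, 0.1011]
eef_rot: [3.141, -0.001, -1.622]
ft_force: [0.2, 0.2, -2.6]
finger_gap: 0.0239
grip_force: 40.0
```

```bash
python3 - <<'E'
from h import *
s=status.sense();p=np.array(s["ee_pos"]);y=s["eef_rot"][2]
to([.606+.048*.16*1-.0,-.156+.16+.05,.05],-92.8)
P=p+.16*np.array([np.cos(y),np.sin(y),0])+[0,0,-.015+.02]; print("tip expected",P)
for n in("scene","top"):
    rgb,d=viewer.read_camera(n); u,v=proj(n,P)[0]; print(n,u,v)
    c=rgb[int(v)-40:int(v)+40,int(u)-40:int(u)+40,::-1]; globals()[n]=cv2.resize(c,(400,400),interpolation=2)
    np.save(f"pics/{n}1rgb.npy",rgb)
cv2.imwrite("pics/tip.png",np.hstack([scene,top]))
E
```

```text
t 4.3 pos [0.4777 0.3087 0.1011] rpy [ 1.7996e+02 -4.0000e-02 -9.2940e+01] F [ 0.2   0.18 -2.56] gap 0.0239 grip 40.0
shift mm [ 247.3 -148.9   51.1] turn z -0.0025
tip expected [0.46950802 0.14888139 0.10607392]
scene 347.4039810202923 207.9085297518634
top 332.21048941900426 276.7064644996311
```

View pics/tip.png

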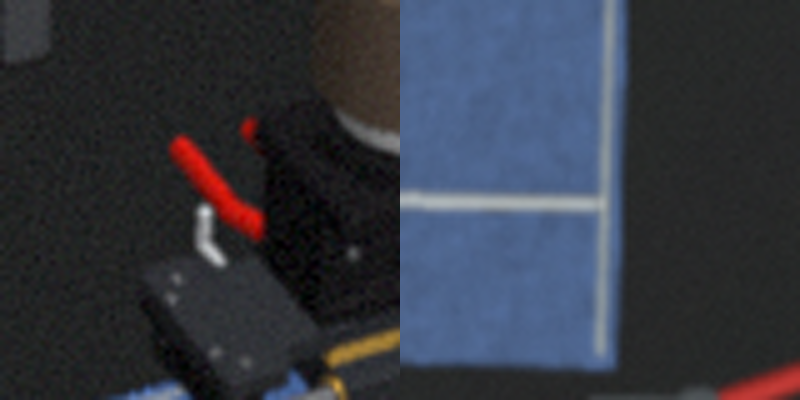

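The tip shows at scene (348,208) and top (333,277). Both are within 1 px of where I expected it, so the hook geometry in the hand is known. Next I move in front of the ledge.

```bash
python3 -c "
from h import *
to([.6167,.063,.1011],-92.8)"
```

```text
t 4.4 pos [0.4778 0.3088 0.1011] rpy [ 1.7997e+02 -4.0000e-02 -9.2900e+01] F [ 0.42 -0.05 -1.1 ] gap 0.0236 grip 40.0
shift mm [ 2.384e+02 -1.512e+02  1.000e-01] turn z -0.0018
```

Emit:
play_rows:
  rows:
    - {"turn":[0,0,0],"translation":[12,-8,0],"jaw":15}
    - {"turn":[0,0,0],"translation":[28,-18,0],"jaw":15}
    - {"turn":[0,0,0],"translation":[32,-20,0],"jaw":15}
    - {"turn":[0,0,0],"translation":[32,-20,0],"jaw":15}
    - {"turn":[0,0,0],"translation":[32,-20,0],"jaw":15}
    - {"turn":[0,0,0],"translation":[32,-20,0],"jaw":15}
    - {"turn":[0,0,0],"translation":[32,-20,0],"jaw":15}
    - {"turn":[0,0,0],"translation":[26,-16,0],"jaw":15}
    - {"turn":[0,0,0],"translation":[12,-9,0],"jaw":15}
    - {"turn":[0,0,0],"translation":[0,0,0],"jaw":15}

```text
time_s: 5.4
ee_pos: [0.6178, 0.0615, 0.1011]
eef_rot: [3.141, -0.0, -1.624]
ft_force: [-0.1, 0.4, -0.7]
finger_gap: 0.0239
grip_force: 40.0
```

Emit:
play_rows:
  rows:
    - {"turn":[0,0,0],"translation":[0,0,15],"jaw":15}
    - {"turn":[0,0,0],"translation":[0,0,20],"jaw":15}
    - {"turn":[0,0,0],"translation":[0,0,20],"jaw":15}
    - {"turn":[0,0,0],"translation":[0,0,9],"jaw":15}
    - {"turn":[0,0,0],"translation":[0,0,0],"jaw":15}
    - {"turn":[0,0,0],"translation":[0,0,0],"jaw":15}

```text
time_s: 6.0
ee_pos: [0.6175, 0.0644, 0.0381]
eef_rot: [-3.141, 0.0, -1.619]
ft_force: [-0.7, 0.4, -0.8]
finger_gap: 0.0242
grip_force: 40.0
```

```bash
python3 -c "
from h import *
to([.6138,.0028,.037],-92.8)"
```

```text
t 6.0 pos [0.6175 0.0644 0.0381] rpy [-179.95    0.    -92.77] F [-0.73  0.42 -0.83] gap 0.0242 grip 40.0
shift mm [61.7  0.7  1.1] turn z 0.0005
```

Emit:
play_rows:
  rows:
    - {"turn":[0,0,0],"translation":[8,0,1],"jaw":15}
    - {"turn":[0,0,0],"translation":[8,0.7,0],"jaw":15}
    - {"turn":[0,0,0],"translation":[8,0,0],"jaw":15}
    - {"turn":[0,0,0],"translation":[8,0,0],"jaw":15}
    - {"turn":[0,0,0],"translation":[8,0,0],"jaw":15}
    - {"turn":[0,0,0],"translation":[8,0,0],"jaw":15}
    - {"turn":[0,0,0],"translation":[8,0,0],"jaw":15}
    - {"turn":[0,0,0],"translation":[5.5,0,0],"jaw":15}
    - {"turn":[0,0,0],"translation":[0,0,0],"jaw":15}
    - {"turn":[0,0,0],"translation":[0,0,0],"jaw":15}

```text
time_s: 7.0
ee_pos: [0.6134, 0.0024, 0.0365]
eef_rot: [-3.141, 0.0, -1.62]
ft_force: [0.8, 0.0, -1.9]
finger_gap: 0.0238
grip_force: 40.0
```

```bash
python3 - <<'E'
from h import *
to([.6138,.0028,.037],-92.8)
rgb,d=viewer.read_camera("scene"); cv2.imwrite("pics/eye1.png",cv2.resize(rgb[140:220,180:300,::-1],None,fx=6,fy=6,interpolation=2))
E
```

```text
t 7.0 pos [0.6134 0.0024 0.0365] rpy [-179.99    0.    -92.83] F [ 0.84  0.03 -1.9 ] gap 0.0238 grip 40.0
shift mm [-0.4 -0.3 -0.5] turn z -0.0005
```

View pics/eye1.png

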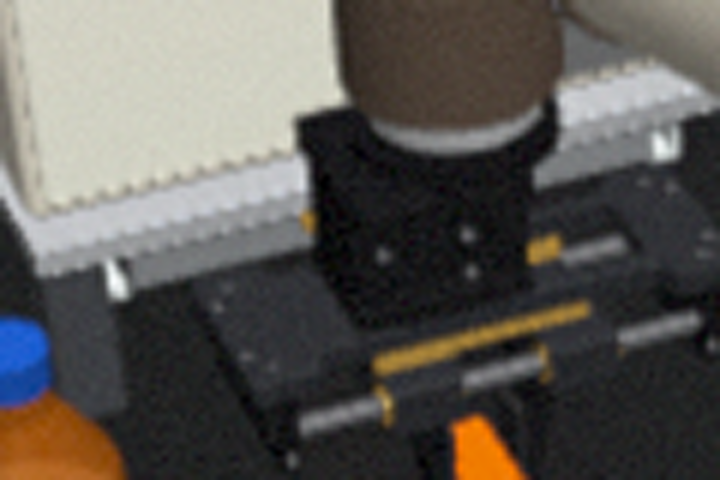

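The gripper hides the eye (only a brass edge at crop (308,220)), so from here I go by feel. I'll raise gently.

Emit:
play_rows:
  rows:
    - {"turn":[0,0,0],"translation":[0,0,-2],"jaw":15}
    - {"turn":[0,0,0],"translation":[0,0,-2],"jaw":15}
    - {"turn":[0,0,0],"translation":[0,0,-2],"jaw":15}
    - {"turn":[0,0,0],"translation":[0,0,-1.5],"jaw":15}
    - {"turn":[0,0,0],"translation":[0,0,-1],"jaw":15}
    - {"turn":[0,0,0],"translation":[0,0,0],"jaw":15}
    - {"turn":[0,0,0],"translation":[0,0,0],"jaw":15}

```text
time_s: 7.75
ee_pos: [0.6133, 0.0024, 0.0451]
eef_rot: [-3.142, 0.0, -1.62]
ft_force: [0.3, -0.4, -1.2]
finger_gap: 0.0239
grip_force: 40.0
```

Emit:
play_rows:
  rows:
    - {"turn":[0,0,0],"translation":[0,0,-1],"jaw":15}
    - {"turn":[0,0,0],"translation":[0,0,0],"jaw":15}

```text
time_s: 7.95
ee_pos: [0.6134, 0.0024, 0.0461]
eef_rot: [-3.141, -0.0, -1.62]
ft_force: [-0.6, 0.2, -1.3]
finger_gap: 0.0238
grip_force: 40.0
```

Emit:
play_rows:
  rows:
    - {"turn":[0,0,0],"translation":[0,0,-1],"jaw":15}
    - {"turn":[0,0,0],"translation":[0,0,0],"jaw":15}

```text
time_s: 8.15
ee_pos: [0.6135, 0.0025, 0.0472]
eef_rot: [-3.141, 0.0, -1.62]
ft_force: [0.3, 0.2, -1.6]
finger_gap: 0.0236
grip_force: 40.0
```

Emit:
play_rows:
  rows:
    - {"turn":[0,0,0],"translation":[0,0,-1.5],"jaw":15}
    - {"turn":[0,0,0],"translation":[0,0,-1.5],"jaw":15}
    - {"turn":[0,0,0],"translation":[0,0,0],"jaw":15}

```text
time_s: 8.45
ee_pos: [0.6136, 0.0025, 0.0504]
eef_rot: [-3.141, 0.0, -1.62]
ft_force: [0.6, 0.1, -1.3]
finger_gap: 0.0241
grip_force: 40.0
```

Emit:
play_rows:
  rows:
    - {"turn":[0,0,0],"translation":[0,0,-2],"jaw":15}
    - {"turn":[0,0,0],"translation":[0,0,-2],"jaw":15}
    - {"turn":[0,0,0],"translation":[0,0,-1.5],"jaw":15}
    - {"turn":[0,0,0],"translation":[0,0,0],"jaw":15}

```text
time_s: 8.85
ee_pos: [0.6136, 0.0025, 0.0559]
eef_rot: [-3.141, 0.0, -1.62]
ft_force: [0.7, -0.3, -1.3]
finger_gap: 0.0239
grip_force: 40.0
```

Emit:
play_rows:
  rows:
    - {"turn":[0,0,0],"translation":[0,1,0],"jaw":15}
    - {"turn":[0,0,0],"translation":[0,1,0],"jaw":15}
    - {"turn":[0,0,0],"translation":[0,1,0],"jaw":15}
    - {"turn":[0,0,0],"translation":[0,0,0],"jaw":15}

```text
time_s: 9.25
ee_pos: [0.6101, 0.0026, 0.0555]
eef_rot: [3.141, -0.0, -1.62]
ft_force: [-0.5, 0.4, -1.4]
finger_gap: 0.0238
grip_force: 40.0
```

Emit:
play_rows:
  rows:
    - {"turn":[0,0,0],"translation":[0,1,0],"jaw":15}
    - {"turn":[0,0,0],"translation":[0,0,0],"jaw":15}

```text
time_s: 9.45
ee_pos: [0.6092, 0.0026, 0.0555]
eef_rot: [3.141, -0.0, -1.62]
ft_force: [-0.4, -0.2, -1.3]
finger_gap: 0.0236
grip_force: 40.0
```

Emit:
play_rows:
  rows:
    - {"turn":[0,0,0],"translation":[0,1,0],"jaw":15}
    - {"turn":[0,0,0],"translation":[0,0,0],"jaw":15}

```text
time_s: 9.65
ee_pos: [0.6086, 0.0027, 0.0557]
eef_rot: [-3.141, 0.0, -1.619]
ft_force: [0.4, 0.5, -2.5]
finger_gap: 0.0239
grip_force: 40.0
```

Emit:
play_rows:
  rows:
    - {"turn":[0,0,0],"translation":[0,1,0],"jaw":15}
    - {"turn":[0,0,0],"translation":[0,0,0],"jaw":15}

```text
time_s: 9.85
ee_pos: [0.6079, 0.0028, 0.0558]
eef_rot: [-3.14, 0.0, -1.619]
ft_force: [0.9, -0.6, -2.1]
finger_gap: 0.0237
grip_force: 40.0
```

Emit:
play_rows:
  rows:
    - {"turn":[0,0,0],"translation":[0,1,0],"jaw":15}
    - {"turn":[0,0,0],"translation":[0,0,0],"jaw":15}

```text
time_s: 10.05
ee_pos: [0.6072, 0.0028, 0.0559]
eef_rot: [-3.14, 0.0, -1.619]
ft_force: [2.5, -0.8, -2.2]
finger_gap: 0.0237
grip_force: 40.1
```

Light contact on one side about 5 mm from the start, so the tip was close to the hole's centre. Back to the middle, then a gentle pull.

Emit:
play_rows:
  rows:
    - {"turn":[0,0,0],"translation":[0,-2,0],"jaw":15}
    - {"turn":[0,0,0],"translation":[0,-3,0],"jaw":15}
    - {"turn":[0,0,0],"translation":[0,-1.5,0],"jaw":15}
    - {"turn":[0,0,0],"translation":[-1,0,0],"jaw":15}
    - {"turn":[0,0,0],"translation":[-1,0,0],"jaw":15}
    - {"turn":[0,0,0],"translation":[-1,0,0],"jaw":15}
    - {"turn":[0,0,0],"translation":[-1,0,0],"jaw":15}

```text
time_s: 10.75
ee_pos: [0.6129, 0.0066, 0.0555]
eef_rot: [3.141, -0.0, -1.62]
ft_force: [-0.2, 0.2, -1.7]
finger_gap: 0.0237
grip_force: 40.0
```

Emit:
play_rows:
  rows:
    - {"turn":[0,0,0],"translation":[-1,0,0],"jaw":15}
    - {"turn":[0,0,0],"translation":[-1,0,0],"jaw":15}
    - {"turn":[0,0,0],"translation":[-1,0,0],"jaw":15}

```text
time_s: 11.05
ee_pos: [0.6127, 0.0083, 0.0555]
eef_rot: [3.14, -0.002, -1.62]
ft_force: [0.8, -6.9, -1.5]
finger_gap: 0.0238
grip_force: 40.0
```

Emit:
play_rows:
  rows:
    - {"turn":[0,0,0],"translation":[-1,0,0],"jaw":15}
    - {"turn":[0,0,0],"translation":[-1,0,0],"jaw":15}

```text
time_s: 11.25
ee_pos: [0.6128, 0.01, 0.0554]
eef_rot: [3.14, -0.002, -1.62]
ft_force: [0.4, -6.2, -1.0]
finger_gap: 0.0237
grip_force: 40.0
```

Caught: steady 6–7 N and moving.

Emit:
play_rows:
  rows:
    - {"turn":[0,0,0],"translation":[-2,0,0],"jaw":15}
    - {"turn":[0,0,0],"translation":[-2,0,0],"jaw":15}
    - {"turn":[0,0,0],"translation":[-3,0,0],"jaw":15}
    - {"turn":[0,0,0],"translation":[-3,0,0],"jaw":15}
    - {"turn":[0,0,0],"translation":[-3,0,0],"jaw":15}
    - {"turn":[0,0,0],"translation":[-3,0,0],"jaw":15}
    - {"turn":[0,0,0],"translation":[-3,0,0],"jaw":15}
    - {"turn":[0,0,0],"translation":[-3,0,0],"jaw":15}
    - {"turn":[0,0,0],"translation":[-3,0,0],"jaw":15}
    - {"turn":[0,0,0],"translation":[-3,0,0],"jaw":15}

```text
time_s: 12.25
ee_pos: [0.6141, 0.0379, 0.0554]
eef_rot: [3.14, -0.002, -1.62]
ft_force: [0.9, -5.8, -1.2]
finger_gap: 0.0234
grip_force: 40.0
```

Emit:
play_rows:
  rows:
    - {"turn":[0,0,0],"translation":[-3,0,0],"jaw":15}
    - {"turn":[0,0,0],"translation":[-3,0,0],"jaw":15}
    - {"turn":[0,0,0],"translation":[-3,0,0],"jaw":15}
    - {"turn":[0,0,0],"translation":[-3,0,0],"jaw":15}
    - {"turn":[0,0,0],"translation":[-3,0,0],"jaw":15}
    - {"turn":[0,0,0],"translation":[-3,0,0],"jaw":15}
    - {"turn":[0,0,0],"translation":[-3,0,0],"jaw":15}
    - {"turn":[0,0,0],"translation":[-3,0,0],"jaw":15}
    - {"turn":[0,0,0],"translation":[-3,0,0],"jaw":15}
    - {"turn":[0,0,0],"translation":[-3,0,0],"jaw":15}

```text
time_s: 13.25
ee_pos: [0.6155, 0.0678, 0.0553]
eef_rot: [3.14, -0.002, -1.62]
ft_force: [0.9, -6.8, -1.8]
finger_gap: 0.0234
grip_force: 40.0
```

Emit:
play_rows:
  rows:
    - {"turn":[0,0,0],"translation":[-3,0,0],"jaw":15}
    - {"turn":[0,0,0],"translation":[-3,0,0],"jaw":15}
    - {"turn":[0,0,0],"translation":[-3,0,0],"jaw":15}
    - {"turn":[0,0,0],"translation":[-3,0,0],"jaw":15}
    - {"turn":[0,0,0],"translation":[-3,0,0],"jaw":15}
    - {"turn":[0,0,0],"translation":[-3,0,0],"jaw":15}
    - {"turn":[0,0,0],"translation":[-3,0,0],"jaw":15}
    - {"turn":[0,0,0],"translation":[-3,0,0],"jaw":15}
    - {"turn":[0,0,0],"translation":[-3,0,0],"jaw":15}
    - {"turn":[0,0,0],"translation":[-3,0,0],"jaw":15}

```text
time_s: 14.25
ee_pos: [0.617, 0.0977, 0.0553]
eef_rot: [3.139, -0.003, -1.62]
ft_force: [-0.1, -7.6, -1.9]
finger_gap: 0.0236
grip_force: 40.0
```

Emit:
play_rows:
  rows:
    - {"turn":[0,0,0],"translation":[-3,0,0],"jaw":15}
    - {"turn":[0,0,0],"translation":[-3,0,0],"jaw":15}
    - {"turn":[0,0,0],"translation":[-3,0,0],"jaw":15}
    - {"turn":[0,0,0],"translation":[-3,0,0],"jaw":15}
    - {"turn":[0,0,0],"translation":[-3,0,0],"jaw":15}
    - {"turn":[0,0,0],"translation":[-3,0,0],"jaw":15}
    - {"turn":[0,0,0],"translation":[-3,0,0],"jaw":15}
    - {"turn":[0,0,0],"translation":[-3,0,0],"jaw":15}
    - {"turn":[0,0,0],"translation":[-3,0,0],"jaw":15}
    - {"turn":[0,0,0],"translation":[-2,0,0],"jaw":15}

```text
time_s: 15.25
ee_pos: [0.6184, 0.1266, 0.0552]
eef_rot: [3.139, -0.003, -1.62]
ft_force: [0.2, -5.5, -1.2]
finger_gap: 0.0238
grip_force: 40.0
```

Emit:
play_rows:
  rows:
    - {"turn":[0,0,0],"translation":[-1,0,0],"jaw":15}
    - {"turn":[0,0,0],"translation":[-1,0,0],"jaw":15}
    - {"turn":[0,0,0],"translation":[-1,0,0],"jaw":15}
    - {"turn":[0,0,0],"translation":[-1,0,0],"jaw":15}

```text
time_s: 15.65
ee_pos: [0.6186, 0.1305, 0.0552]
eef_rot: [3.139, -0.003, -1.62]
ft_force: [0.7, -5.6, -1.4]
finger_gap: 0.0238
grip_force: 40.0
```

Emit:
play_rows:
  rows:
    - {"turn":[0,0,0],"translation":[-1,0,0],"jaw":15}
    - {"turn":[0,0,0],"translation":[-1,0,0],"jaw":15}
    - {"turn":[0,0,0],"translation":[-1,0,0],"jaw":15}

```text
time_s: 15.95
ee_pos: [0.6187, 0.1335, 0.0552]
eef_rot: [3.139, -0.003, -1.62]
ft_force: [0.3, -6.1, -2.0]
finger_gap: 0.0237
grip_force: 40.0
```

Emit:
play_rows:
  rows:
    - {"turn":[0,0,0],"translation":[-1,0,0],"jaw":15}
    - {"turn":[0,0,0],"translation":[-1,0,0],"jaw":15}

```text
time_s: 16.15
ee_pos: [0.6188, 0.1354, 0.0552]
eef_rot: [3.139, -0.003, -1.62]
ft_force: [0.6, -6.7, -1.7]
finger_gap: 0.0239
grip_force: 40.0
```

Emit:
play_rows:
  rows:
    - {"turn":[0,0,0],"translation":[-1,0,0],"jaw":15}
    - {"turn":[0,0,0],"translation":[-0.5,0,0],"jaw":15}

```text
time_s: 16.35
ee_pos: [0.6189, 0.137, 0.0552]
eef_rot: [3.139, -0.003, -1.62]
ft_force: [0.6, -5.7, -1.3]
finger_gap: 0.0235
grip_force: 40.0
```

Emit:
play_rows:
  rows:
    - {"turn":[0,0,0],"translation":[-1,0,0],"jaw":15}
    - {"turn":[0,0,0],"translation":[-1,0,0],"jaw":15}

```text
time_s: 16.55
ee_pos: [0.619, 0.1389, 0.0552]
eef_rot: [3.139, -0.003, -1.62]
ft_force: [0.2, -6.6, -1.5]
finger_gap: 0.0237
grip_force: 40.0
```

Emit:
play_rows:
  rows:
    - {"turn":[0,0,0],"translation":[-0.5,0,0],"jaw":15}
    - {"turn":[0,0,0],"translation":[-0.5,0,0],"jaw":15}

```text
time_s: 16.75
ee_pos: [0.619, 0.1399, 0.0552]
eef_rot: [3.139, -0.003, -1.62]
ft_force: [-0.1, -6.4, -1.7]
finger_gap: 0.0232
grip_force: 40.0
```

Emit:
play_rows:
  rows:
    - {"turn":[0,0,0],"translation":[-0.7,0,0],"jaw":15}
    - {"turn":[0,0,0],"translation":[-0.7,0,0],"jaw":15}

```text
time_s: 16.95
ee_pos: [0.6191, 0.1413, 0.0552]
eef_rot: [3.139, -0.003, -1.62]
ft_force: [1.1, -6.0, -2.1]
finger_gap: 0.0238
grip_force: 40.0
```

Emit:
play_rows:
  rows:
    - {"turn":[0,0,0],"translation":[-0.7,0,0],"jaw":15}
    - {"turn":[0,0,0],"translation":[-0.7,0,0],"jaw":15}

```text
time_s: 17.15
ee_pos: [0.6192, 0.1427, 0.0552]
eef_rot: [3.139, -0.003, -1.62]
ft_force: [0.1, -7.1, -1.5]
finger_gap: 0.0235
grip_force: 40.0
```

Emit:
play_rows:
  rows:
    - {"turn":[0,0,0],"translation":[-0.7,0,0],"jaw":15}
    - {"turn":[0,0,0],"translation":[-0.7,0,0],"jaw":15}

```text
time_s: 17.35
ee_pos: [0.6189, 0.1433, 0.0551]
eef_rot: [3.138, -0.004, -1.62]
ft_force: [1.8, -10.5, -1.7]
finger_gap: 0.024
grip_force: 40.0
```

Emit:
play_rows:
  rows:
    - {"turn":[0,0,0],"translation":[-0.7,0,0],"jaw":15}
    - {"turn":[0,0,0],"translation":[-0.7,0,0],"jaw":15}

```text
time_s: 17.55
ee_pos: [0.6186, 0.1435, 0.0549]
eef_rot: [3.137, -0.006, -1.62]
ft_force: [1.7, -13.6, -1.6]
finger_gap: 0.0241
grip_force: 40.0
```

```bash
python3 - <<'E'
from h import *
to([.6192,.1427,.0552])
for n in ("top",):
    rgb,d=viewer.read_camera(n); cv2.imwrite("pics/out.png",cv2.resize(rgb[130:330,330:530,::-1],None,fx=3,fy=3,interpolation=2)); np.save("pics/out_d.npy",d); np.save("pics/out_rgb.npy",rgb)
E
```

```text
t 17.55 pos [0.6186 0.1435 0.0549] rpy [179.72  -0.36 -92.8 ] F [  1.66 -13.55  -1.6 ] gap 0.0241 grip 40.0
shift mm [ 0.8 -0.6 -0.3] turn z None
```

View pics/out.png

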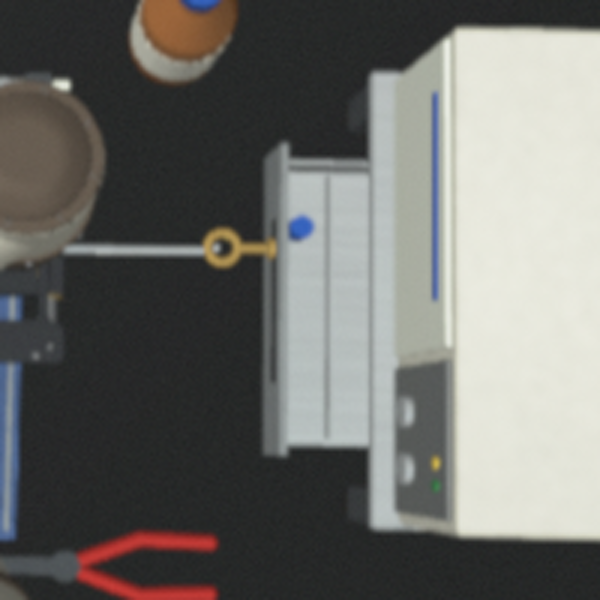

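The tray is out at its stop: the pull rose to 13.6 N with no further motion. The crop shows the tip inside the brass ring at (222,247). Before lowering I'll check clearance to the column and wrench.

```bash
python3 - <<'E'
from h import *
print("column ends",ray("top",[[270,156],[354,158]],.012)[:,:2],"wrench",ray("top",[[220,182],[281,178],[281,186]],.005)[:,:2], "reagent base/px", ray("top",[[376,148]],.01)[:,:2])
print("bits",ray("top",[330+222/3,130+247/3],.052))
E
```

```text
column ends [[0.76338561 0.2868779 ]
 [0.75316008 0.08469403]] wrench [[0.70471691 0.40922741]
 [0.71053736 0.26214906]
 [0.69100009 0.26259213]] reagent base/px [[0.77683916 0.03040194]]
bits [[ 0.61269194 -0.02300774  0.052     ]]
```

Emit:
play_rows:
  rows:
    - {"turn":[0,0,0],"translation":[2,0,0],"jaw":15}
    - {"turn":[0,0,0],"translation":[2,0,0],"jaw":15}
    - {"turn":[0,0,0],"translation":[2,0,0],"jaw":15}
    - {"turn":[0,0,0],"translation":[1.5,0,0],"jaw":15}
    - {"turn":[0,0,0],"translation":[0,0,0],"jaw":15}

```text
time_s: 18.1
ee_pos: [0.6197, 0.1402, 0.0556]
eef_rot: [-3.141, 0.0, -1.62]
ft_force: [0.5, -0.5, -1.8]
finger_gap: 0.0239
grip_force: 40.0
```

Emit:
play_rows:
  rows:
    - {"turn":[0,0,0],"translation":[1.2,0,0],"jaw":15}
    - {"turn":[0,0,0],"translation":[0,0,2],"jaw":15}
    - {"turn":[0,0,0],"translation":[0,0,3],"jaw":15}
    - {"turn":[0,0,0],"translation":[0,0,3],"jaw":15}
    - {"turn":[0,0,0],"translation":[0,0,3],"jaw":15}
    - {"turn":[0,0,0],"translation":[0,0,3],"jaw":15}
    - {"turn":[0,0,0],"translation":[0,0,3],"jaw":15}
    - {"turn":[0,0,0],"translation":[0,0,2],"jaw":15}
    - {"turn":[0,0,0],"translation":[0,0,0],"jaw":15}

```text
time_s: 19.0
ee_pos: [0.6193, 0.1386, 0.0361]
eef_rot: [3.141, -0.0, -1.62]
ft_force: [1.2, -0.9, -1.5]
finger_gap: 0.0237
grip_force: 40.0
```

Emit:
play_rows:
  rows:
    - {"turn":[0,0,0],"translation":[-4,0,0],"jaw":15}
    - {"turn":[0,0,0],"translation":[-6,0,0],"jaw":15}
    - {"turn":[0,0,0],"translation":[-10,0,0],"jaw":15}
    - {"turn":[0,0,0],"translation":[-15,0,0],"jaw":15}
    - {"turn":[0,0,0],"translation":[-15,0,0],"jaw":15}
    - {"turn":[0,0,0],"translation":[0,0,-20],"jaw":15}
    - {"turn":[0,0,0],"translation":[0,0,-20],"jaw":15}
    - {"turn":[0,0,0],"translation":[0,0,0],"jaw":15}

```text
time_s: 19.8
ee_pos: [0.6241, 0.1911, 0.0796]
eef_rot: [-3.135, 0.003, -1.618]
ft_force: [0.3, 0.7, -0.5]
finger_gap: 0.0234
grip_force: 40.0
```

```bash
python3 -c "
from h import *
to([.49,.31,.06])"
```

```text
t 19.8 pos [0.6241 0.1911 0.0796] rpy [-179.64    0.18  -92.7 ] F [ 0.33  0.7  -0.51] gap 0.0234 grip 40.0
shift mm [-112.4  139.7   19.1] turn z None
```

Emit:
play_rows:
  rows:
    - {"turn":[0,0,0],"translation":[-10,12,0],"jaw":15}
    - {"turn":[0,0,0],"translation":[-20,25,0],"jaw":15}
    - {"turn":[0,0,0],"translation":[-26,32,0],"jaw":15}
    - {"turn":[0,0,0],"translation":[-26,32,4],"jaw":15}
    - {"turn":[0,0,0],"translation":[-20,25,5],"jaw":15}
    - {"turn":[0,0,0],"translation":[-10,14,10],"jaw":15}
    - {"turn":[0,0,0],"translation":[0,0,10],"jaw":15}
    - {"turn":[0,0,0],"translation":[0,0,8],"jaw":15}
    - {"turn":[0,0,0],"translation":[0,0,0],"jaw":15}
    - {"turn":[0,0,0],"translation":[0,0,0],"jaw":15}

```text
time_s: 20.8
ee_pos: [0.4882, 0.3068, 0.0391]
eef_rot: [3.141, -0.001, -1.621]
ft_force: [0.3, -0.1, -1.9]
finger_gap: 0.0236
grip_force: 40.0
```

```bash
python3 -c "
from h import *
to([.49,.31,.032])"
```

```text
t 20.8 pos [0.4882 0.3068 0.0391] rpy [ 1.7998e+02 -4.0000e-02 -9.2890e+01] F [ 0.35 -0.06 -1.88] gap 0.0236 grip 40.0
shift mm [-3.3 -1.6  7.1] turn z None
```

Lower to the grasp height with a light touch, open the gripper, then go up.

Emit:
play_rows:
  rows:
    - {"turn":[0,0,0],"translation":[0,0,3],"jaw":15}
    - {"turn":[0,0,0],"translation":[0,0,2],"jaw":15}
    - {"turn":[0,0,0],"translation":[0,0,1],"jaw":15}
    - {"turn":[0,0,0],"translation":[0,0,1],"jaw":15}
    - {"turn":[0,0,0],"translation":[0,0,0],"jaw":15}

```text
time_s: 21.3
ee_pos: [0.4877, 0.3073, 0.0325]
eef_rot: [3.142, -0.0, -1.62]
ft_force: [0.7, 0.6, -1.6]
finger_gap: 0.0234
grip_force: 40.0
```

Emit:
play_rows:
  rows:
    - {"turn":[0,0,0],"translation":[0,0,0],"jaw":26}
    - {"turn":[0,0,0],"translation":[0,0,0],"jaw":30}
    - {"turn":[0,0,0],"translation":[0,0,0],"jaw":45}
    - {"turn":[0,0,0],"translation":[0,0,0],"jaw":55}
    - {"turn":[0,0,0],"translation":[0,0,0],"jaw":55}
    - {"turn":[0,0,0],"translation":[0,0,-15],"jaw":55}
    - {"turn":[0,0,0],"translation":[0,0,-35],"jaw":55}
    - {"turn":[0,0,0],"translation":[0,0,-45],"jaw":55}
    - {"turn":[0,0,0],"translation":[-40,0,-25],"jaw":55}
    - {"turn":[0,0,0],"translation":[-45,0,0],"jaw":55}

```text
time_s: 22.3
ee_pos: [0.494, 0.394, 0.1587]
eef_rot: [-3.135, 0.008, -1.621]
ft_force: [1.4, 1.4, 0.1]
finger_gap: 0.0549
grip_force: 0.0
```

Emit:
play_rows:
  rows:
    - {"turn":[0,0,0],"translation":[-40,15,0],"jaw":55}
    - {"turn":[0,0,0],"translation":[-40,15,0],"jaw":55}
    - {"turn":[0,0,0],"translation":[-40,15,0],"jaw":55}
    - {"turn":[0,0,0],"translation":[-25,15,0],"jaw":55}
    - {"turn":[0,0,0],"translation":[0,0,0],"jaw":55}
    - {"turn":[0,0,0],"translation":[0,0,0],"jaw":55}

```text
time_s: 22.9
ee_pos: [0.4384, 0.5403, 0.152]
eef_rot: [3.141, -0.001, -1.619]
ft_force: [0.6, -1.2, 0.1]
finger_gap: 0.0551
grip_force: 0.0
```

```bash
python3 - <<'E'
from h import *
to([.49,.31,.06])
rgb,d=viewer.read_camera("top"); cv2.imwrite("pics/end.png",rgb[:,:,::-1])
P=cloud("top",d); hsv=cv2.cvtColor(rgb,cv2.COLOR_RGB2HSV); m=cv2.inRange(hsv,(5,170,130),(14,255,255)); m[:200]=0;m[330:]=0;m[:,:180]=0;m[:,340:]=0
q=P[m>0]; print(cv2.minAreaRect(q[:,:2].astype(np.float32)),np.median(q[:,2]))
E
```

```text
t 22.9 pos [0.4384 0.5403 0.152 ] rpy [ 1.7997e+02 -6.0000e-02 -9.2750e+01] F [ 0.56 -1.23  0.08] gap 0.0551 grip 0.0
shift mm [227.5 -62.6  92.2] turn z None
((0.4889727532863617, 0.3257018029689789), (0.09372931718826294, 0.016330452635884285), 88.29141998291016) 0.031415782160094406
```

View pics/end.png

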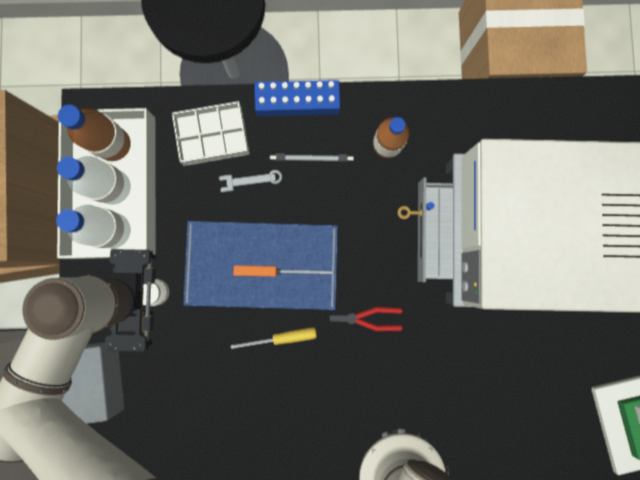

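The hook lies flat on the mat at (255,270), with the handle top at 31 mm. The tray is out (panel at column ~422), the bystanders haven't moved, and the gripper is clear above the jar.

```bash
python3 -c "
from cell import job_done
print(job_done())"
```

```text
the job is handed in; nothing more can be done
None
```

The tray is drawn out to its stop, with the pull reading at most about 14 N at the wrist; the hook is unhooked and lying flat on the mat, nothing else looks disturbed, and the job was handed in at about 23 s (no verdict was returned).

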